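# Seat the radio module in the test nest

## Robot

A 6-joint arm with a two-finger parallel gripper is mounted at the origin on the work surface. World frame = base frame: x ahead of the robot, y to its left, z up, the work surface at z = 0. Lengths are in m, angles in rad, forces in N, time in s.
With the tool pointing down it reaches from about 0.425 to 0.95 m from the base axis. Payload 3.5 kg.
Tool frame: the origin (TCP) lies on the centre line of the jaws, within the pads' length; the fingertips stand 17 mm ahead of it and the grasp point (between the pads) lies 2 mm behind it; z points along the fingers, y is the line along which they close (so a half turn about z gives the same grasp; the last joint's range is limited). The gripper opens to 85 mm and grips with 20 to 120 N. Pads are 22 mm wide; open, the fingers measure 114 mm over their backs; the gripper's body (76 mm by 85 mm) begins 54 mm behind the grasp point. The pads swing forward as they close: fully open they stand 13 mm farther back than shut.
Start: joints at [1.134, 0.286, 1.577, -0, 1.279, -0.15], TCP at [0.191, 0.647, 0.248] pointing down, gripper open.
Joint ranges: [-2.77, 2.77], [-0.9, 2.22], [0.21, 2.48], [-1.53, 4.67], [0.24, 2.81], [-2.84, 2.84]. Speed limits (rad/s): [2.79, 2.79, 3.14, 3.14, 3.14, 3.14].

## Interface

Orientations are given as a 3x3 rotation matrix whose columns are the frame's x, y, z axes.
In Python, from station import ctrl, jaws, solver, monitor, capture, workorder gives the robot as it stands. Calls block until the motion is done:
- ctrl.move_pose(position, orientation): joint-space move of the TCP to a pose.
- ctrl.movel(position, attitude=None, feed=0.15, f_stop=None): straight line of the TCP; attitude=None keeps the orientation; feed is the mean speed in m/s. With f_stop (N) it stops when the force on the tool has changed by that much, and returns True; else False.
- ctrl.movej(angles): joint-space move.
- jaws.command_gripper(opening): finger opening in m; the grip force is fixed at half the most; returns when the fingers have stopped.
- ctrl.pause(seconds).
- solver.ik(position, orientation): joint angles nearest the present ones, or None.
- monitor.observe(): the state.
- capture(name): name is "side" or "top"; returns a dict with "pixels" (480x640x3 uint8, blue, green, red), "z_map" (480x640 float32, m along the optical axis (not along the pixel's ray), 0 where there is no reading), "mtx" (3x3 intrinsics, pixels), "R" (3x3) and "t" (3): a world point X has camera coordinates R X + t. Camera axes: x right, y down, z forward; pixel columns grow to the right and rows downward; lengths in m; the calibration is good to about 2 mm. A picture is of the moment at which its call begins.
A pose or a line that the arm cannot do raises ctrl.PlanningError and nothing moves.
- workorder.hand_in(): hands the job in; it is judged then, once.
The state is a dict: "time": time; "joint_positions": joint angles; "joint_velocities": joint speeds; "tau": joint torques, N m; "eef_pos": TCP position; "ee_rot": TCP orientation; "wrist_force": force on the tool from outside, world axes, zero at the start; "moment": the same for the moment, N m; "grip_width": finger opening in m; "finger_force": force on a finger pad.
Only numpy, scipy, OpenCV 4.12 (cv2) and the standard library are available. Lean on these libraries where they do the work, as an engineer would, in place of code of your own. Each camera call takes 0.05 s, during which the arm holds its last target. There are 200 camera calls.

## Task

Three finned aluminium modules lie on the test bench. Pick the one whose outline matches the rectangular pocket of the test nest (the long one and the squarish one do not fit) and seat it in the pocket, fins up, square and flat on the pocket's floor; either way round will do. Set it down gently rather than dropping it, let go, and leave the other two modules where they are.

Things in the scene. Friction and masses are not known exactly. Their poses are not given: they have to be found in the camera images.
- medium_module: Finned cast-aluminium module with solid sides, flat on the bench: 96 mm long (x) x 48 mm wide (y) x 44 mm high. Two brass stubs (7 mm thick, 24 mm apart, 20 mm up) stick out 9 mm more at its +x end. Origin: centre of the body's underside, stubs not counted; z up. This is the one that fits the pocket. 0.2 to 0.42 kg; can be gripped across its 48 mm width.
- long_module: Finned cast-aluminium module with solid sides, flat on the bench: 150 mm long (x) x 48 mm wide (y) x 44 mm high. Two brass stubs (7 mm thick, 24 mm apart, 20 mm up) stick out 9 mm more at its +x end. Origin: centre of the body's underside, stubs not counted; z up. Too long for the pocket; stays where it is.
- square_module: Finned cast-aluminium module with solid sides, flat on the bench: 76 mm long (x) x 72 mm wide (y) x 44 mm high. Two brass stubs (7 mm thick, 24 mm apart, 20 mm up) stick out 9 mm more at its +x end. Origin: centre of the body's underside, stubs not counted; z up. Too wide for the pocket; stays where it is.
- nest_pocket (a point): Centre of the pocket floor of the test nest, 18 mm above the bench. Nest: fixed metal block 152 x 108 mm, 30 mm high; open rectangular pocket 112 mm long (x) x 64 mm wide (y) x 12 mm deep, upright bright walls, flat dark floor with flush brass contacts; z up. The medium module has 8 mm to spare on every side; its upper 32 mm and its stubs stand above the rim.
There are look-alikes about, which are no part of the job. What is shaped like the medium_module but blue is not meant.

How it is judged:
By the outcome, as a careful person would: the job done as asked, in the order asked, and still so for the second after the job is handed in, with the robot touching nothing.
It also fails if it takes over 32 s, if anything falls off the work surface, if the arm or the gripper's body presses on something with over 40 N, if the wrist force passes 120 N, or if a joint passes its speed limit or range.

## Working session

There is one attempt and no reset: what is moved stays moved. The work goes in short steps, each a Python script; the robot and the scene stay as the last script left them, time stands still between calls to the robot, and variables do not carry over. Pictures are saved under pics/ and viewed, at most 10 in all, crops included, and the job is handed in when it is done.

```bash
mkdir -p pics; ls
python3 - <<'E'
from station import capture, monitor
import cv2,numpy as np
for n in("top","side"):
    c=capture(n); cv2.imwrite(f"pics/{n}0.png",c["pixels"]); np.savez(f"{n}0.npz",**c)
    print(n,c["mtx"].round(1).tolist(),c["R"].round(3).tolist(),c["t"].round(3).tolist(),(c["z_map"]>0).mean())
s=monitor.observe();print(s["time"],s["eef_pos"],np.round(s["ee_rot"],3).tolist(),s["grip_width"],s["wrist_force"])
E
```

```text
pics
top [[448.0, 0.0, 325.0], [0.0, 448.0, 246.9], [0.0, 0.0, 1.0]] [[0.108, -0.994, -0.002], [-0.973, -0.105, -0.207], [0.206, 0.025, -0.978]] [-0.059, 0.554, 0.635] 0.9961686197916667
side [[440.2, 0.0, 319.2], [0.0, 440.2, 233.9], [0.0, 0.0, 1.0]] [[0.729, -0.685, -0.018], [-0.388, -0.392, -0.834], [0.564, 0.615, -0.551]] [-0.389, 0.242, 0.527] 0.9962109375
0.1 [0.19065128 0.64691345 0.24702355] [[-0.959, 0.283, -0.001], [0.283, 0.959, -0.002], [0.0, -0.002, -1.0]] 0.08547643178289367 [-0.18099332 -0.78821902 -0.24142312]
```

View pics/top0.png

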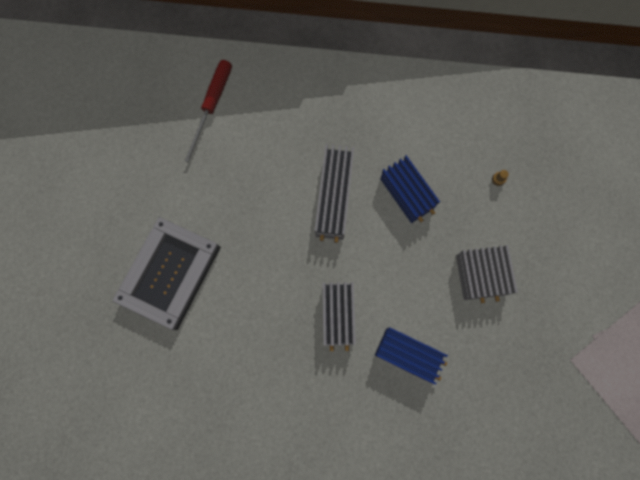

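View pics/side0.png

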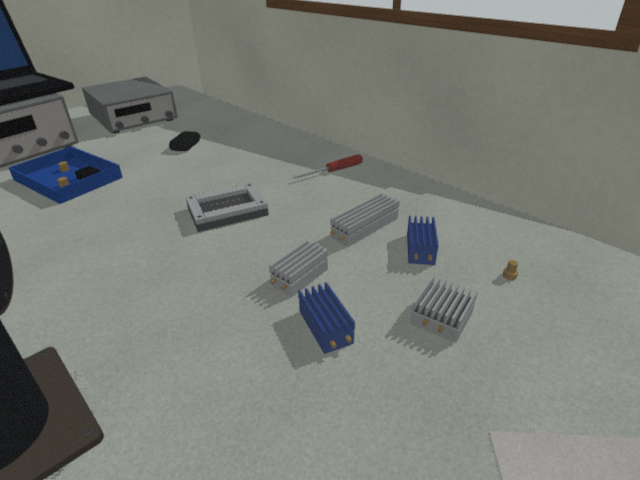

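The views show three bare-aluminium modules and two blue ones. The candidates in the top view are:
- (339,316): silver, short and narrow, so this is the medium one
- (334,195): silver, the long one
- (486,274): silver, the square one
- (410,190) and (411,356): blue look-alikes

The nest is at (168,275). I choose (339,316), and next I'll measure it and check it in a crop.

```bash
cat > help.py <<'E'
import numpy as np, cv2
def cloud(c):
    v,u=np.mgrid[:480,:640]; z=c["z_map"]; K=c["mtx"]
    P=np.stack([(u-K[0,2])/K[0,0]*z,(v-K[1,2])/K[1,1]*z,z],-1)
    return (P-c["t"])@c["R"]           # R^T (Xc - t)
def rect(X,lo,hi,u0,u1,v0,v1):
    S=X[v0:v1,u0:u1].reshape(-1,3); S=S[(S[:,2]>lo)&(S[:,2]<hi)]
    (cx,cy),(w,h),a=cv2.minAreaRect((S[:,:2]*1000).astype(np.float32))
    if w<h: w,h,a=h,w,a+90
    return dict(c=(round(cx,1),round(cy,1)),size=(round(w,1),round(h,1)),ang=round((a+90)%180-90,1),z=np.round(np.percentile(S[:,2],[5,50,95])*1000,1),n=len(S))
E
python3 - <<'E'
from help import *
t=dict(np.load("top0.npz"));s=dict(np.load("side0.npz"))
X=cloud(t);Y=cloud(s)
print("bench",X[400,200],Y[400,200])
for n,b in dict(med=(310,370,270,355),long=(305,362,140,245),sq=(450,520,240,306)).items():
    print(n,rect(X,.036,.052,*b),rect(X,.012,.052,*b))
print("med side",rect(Y,.036,.052,262,335,235,295))
print("nest rim",rect(X,.025,.036,105,230,210,340)); print("floor",rect(X,.014,.021,150,186,245,300))
print("nest side",rect(Y,.025,.036,180,275,178,232))
# nest outer / pocket from colour: dark floor
g=t["pixels"][:,:,1]; print(g[275,168],g[250,215],g[260,140])
print(X[275,168],X[260,140])
a=cv2.resize(t["pixels"][265:360,305:375],None,fx=5,fy=5,interpolation=cv2.INTER_CUBIC)
b=cv2.resize(t["pixels"][215:335,110:226],None,fx=3.96,fy=3.96,interpolation=cv2.INTER_CUBIC)
cv2.imwrite("pics/crop1.png",np.hstack([a,b[:475]]))
E
```

```text
bench [ 0.30415229  0.17152939 -0.00251729] [ 0.20455556 -0.12706029 -0.00038986]
med {'c': (460.8, -30.9), 'size': (96.0, 47.9), 'ang': 7.3, 'z': array([41. , 43.3, 45.2]), 'n': 779} {'c': (456.3, -31.4), 'size': (105.1, 47.9), 'ang': 7.3, 'z': array([26.5, 30.6, 44.7]), 'n': 2011}
long {'c': (660.8, -3.7), 'size': (151.3, 48.0), 'ang': -0.5, 'z': array([40.7, 43.3, 45.3]), 'n': 1022} {'c': (656.4, -3.6), 'size': (160.1, 48.0), 'ang': -0.5, 'z': array([26.5, 30.4, 44.7]), 'n': 2664}
sq {'c': (551.3, -259.1), 'size': (76.3, 74.0), 'ang': 12.9, 'z': array([36.9, 42.4, 44.8]), 'n': 1567} {'c': (546.9, -259.9), 'size': (85.1, 74.3), 'ang': 13.1, 'z': array([22.1, 38.9, 44.5]), 'n': 2589}
med side {'c': (443.8, -49.0), 'size': (150.9, 99.7), 'ang': 51.4, 'z': array([37.1, 42.9, 45.5]), 'n': 1355}
nest rim {'c': (496.8, 251.1), 'size': (152.3, 109.6), 'ang': -18.7, 'z': array([27.2, 29.4, 31.4]), 'n': 3667}
floor {'c': (497.5, 252.3), 'size': (89.0, 58.6), 'ang': 6.7, 'z': array([15.5, 17.5, 19.6]), 'n': 1699}
nest side {'c': (495.2, 251.1), 'size': (152.2, 112.6), 'ang': -18.9, 'z': array([26.1, 30.6, 32.2]), 'n': 1276}
46 45 112
[0.49198602 0.2492785  0.01934741] [0.51000674 0.29464208 0.02939127]
```

View pics/crop1.png

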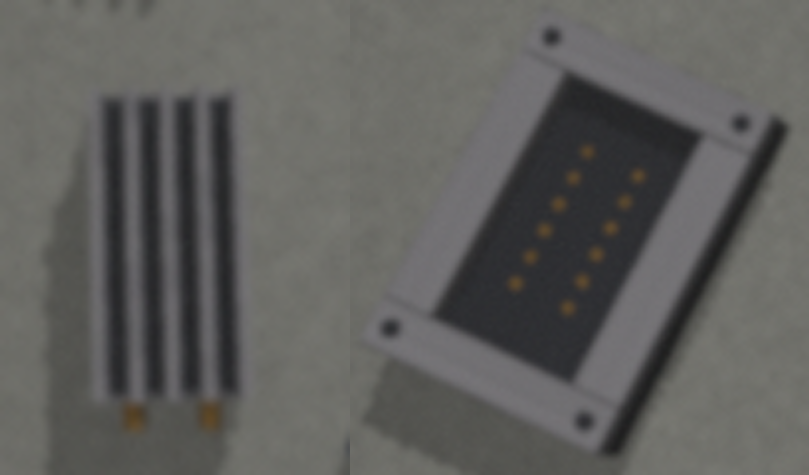

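The crop confirms the choice: bare silver, four dark slots, two brass stubs at the bottom at about (333–350,347). It measures 96.0 x 47.9 mm with its top at 43–45 mm, which matches the medium module. The nest measures 152 x 110 mm with its rim at 29–30 mm, also a match. The fingers are too thick to go between the module and the pocket wall, so I'll grip high, with the fingertips about 18 mm above the underside.

```bash
cat >> help.py <<'E'
def down(deg):
    a=np.radians(deg); x=np.array([np.cos(a),np.sin(a),0]); z=np.array([0,0,-1.]); return np.stack([x,np.cross(z,x),z],1)
E
python3 - <<'E'
from help import *
from station import ctrl,jaws,solver,monitor,capture
P=np.array([.4608,-.0309]);N=np.array([.4962,.2511])
for d in (7.3,187.3): 
    q=solver.ik([*P,.13],down(d)); r=solver.ik([*N,.15],down(d-26.1)); print(d,None if q is None else np.round(q,2),None if r is None else np.round(r,2))
R=down(187.3)
if solver.ik([*P,.035],R) is None or solver.ik([*N,.053],down(161.2)) is None: raise SystemExit("alt")
ctrl.move_pose([*P,.13],R); jaws.command_gripper(.072)
print("hit",ctrl.movel([*P,.036],feed=.1,f_stop=10))
s=monitor.observe();print(s["time"],s["eef_pos"],s["wrist_force"])
jaws.command_gripper(.040)
s=monitor.observe();print(s["time"],s["grip_width"],s["finger_force"],s["wrist_force"])
for n in("top","side"):cv2.imwrite(f"pics/{n}1.png",capture(n)["pixels"])
E
```

```text
7.3 [-0.29 -0.05  2.18 -0.    1.01  1.16] [ 0.29  0.13  1.95 -0.    1.06  2.18]
187.3 [-0.29 -0.05  2.18 -0.    1.01 -1.99] [ 0.29  0.13  1.95 -0.    1.06 -0.96]
hit False
4.1 [ 0.46143109 -0.03107337  0.03663543] [-0.20859719  0.67086481  0.22569535]
4.4417 0.046797057045758025 64.76304307579994 [0.24286347 0.259955   4.9298425 ]
```

View pics/side1.png

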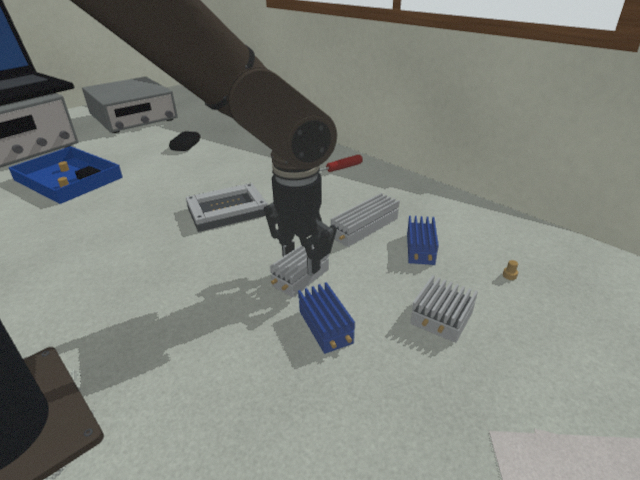

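The picture shows the jaws across the medium module at about (300,265). The opening of 46.8 mm agrees with its 48 mm width. Next I'll lift it, carry it above the nest and look there.

Run:
```python
from help import *
from station import ctrl,monitor,capture
ctrl.movel([.4608,-.0309,.15],feed=.12)
s=monitor.observe();print(s["time"],s["grip_width"],s["wrist_force"],s["moment"])
ctrl.move_pose([.4962,.2511,.13],down(161.2)); ctrl.pause(.2)
s=monitor.observe();print(s["time"],s["grip_width"],s["eef_pos"],s["wrist_force"])
for n in("top","side"):
    c=capture(n); cv2.imwrite(f"pics/{n}2.png",c["pixels"]); np.savez(f"{n}2.npz",**c)
```

```text
5.6417 0.046759783606242396 [ 0.02445307  0.14632545 -3.32417727] [-0.01345024 -0.00043313 -0.02200629]
6.9417 0.04696619483395086 [0.49658819 0.24998125 0.13012209] [ 0.49273304 -0.62762177 -3.68190386]
```

View pics/top2.png

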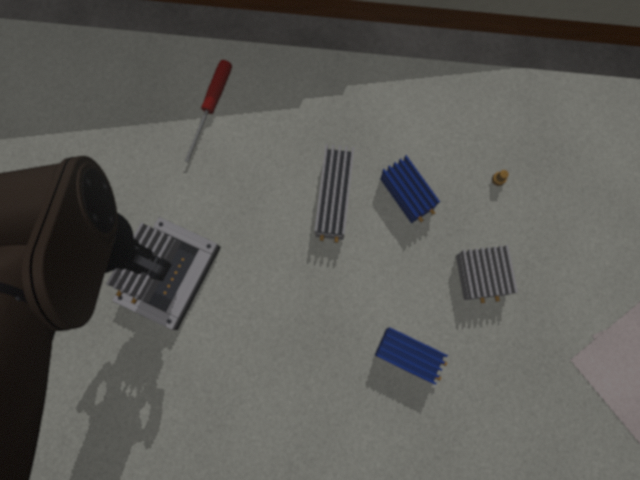

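View pics/side2.png

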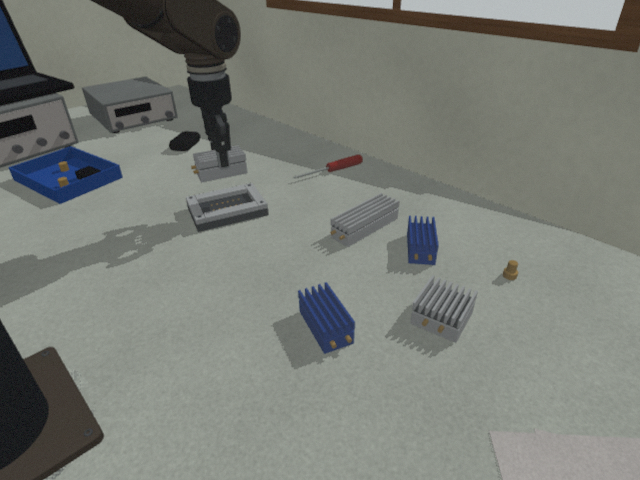

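The module hangs level, at about (220,163) in the side view and (140,262) in the top view, with its stubs toward the robot. I'll check where it sits along the jaws, then lower it.

Run:
```python
from help import *
from station import ctrl,monitor
e=monitor.observe();ex=e["eef_pos"];R=e["ee_rot"]
print(ex.round(4),np.degrees(np.arctan2(R[1,0],R[0,0])).round(2))
for n,(u0,u1,v0,v1) in dict(side=(185,255,145,190),top=(105,185,215,310)).items():
    c=dict(np.load(n+"2.npz")); L=(cloud(c)[v0:v1,u0:u1]-ex)@R; px=c["pixels"][v0:v1,u0:u1].astype(int)
    b=(px.min(-1)>(90 if n=="side" else 60))&(abs(L[...,2])<.045)&(abs(L[...,0])<.07)&(abs(L[...,1])<.035)&(px.max(-1)-px.min(-1)<25)
    S=L[b]*1000; print(n,len(S),"min/max tool xyz",np.percentile(S,1,axis=0).round(1),np.percentile(S,99,axis=0).round(1))
    ends=[np.percentile(S[abs(S[:,0]-k)<8][:,2],97).round(1) for k in(-35,35)]; print("bottom at ends",ends)
```

```text
[0.4966 0.2502 0.1302] 161.11
side 1126 min/max tool xyz [-46.  -27.4  -8.8] [49.3 22.7 35.2]
bottom at ends [np.float64(33.1), np.float64(34.2)]
top 972 min/max tool xyz [-47.8 -25.6  -8.6] [50.6 22.3 15.7]
bottom at ends [np.float64(8.9), np.float64(8.9)]
```

In both views the module reads about (+1.5, −1.8) mm in the tool frame. That agrees with the calibration error and is well inside the 8 mm clearance. I'll correct for it and set the module down under force watch.

Run:
```python
from help import *
from station import ctrl,jaws,monitor,capture
R=down(161.2); T=np.array([.4962,.2511,0])-R@np.array([.0015,-.0018,0]); print(T)
p=lambda z:[T[0],T[1],z]
def show(m):
    s=monitor.observe();print(m,round(s["time"],2),s["eef_pos"].round(4),s["wrist_force"].round(1),round(s["grip_width"],4))
ctrl.movel(p(.13),R,feed=.05)
h=ctrl.movel(p(.060),feed=.08,f_stop=12); show(h)
if not h:
    h=ctrl.movel(p(.048),feed=.012,f_stop=4); show(h)
c=capture("side"); cv2.imwrite("pics/side3.png",cv2.resize(c["pixels"][120:260,140:327],None,fx=4,fy=4,interpolation=cv2.INTER_CUBIC))
```

```text
[0.49820005 0.25232057 0.        ]
False 8.32 [0.4988 0.2525 0.0606] [-0.2  0.7 -3.6] 0.0466
True 8.88 [0.4984 0.2524 0.055 ] [0.1 0.  3.6] 0.0467
```

View pics/side3.png

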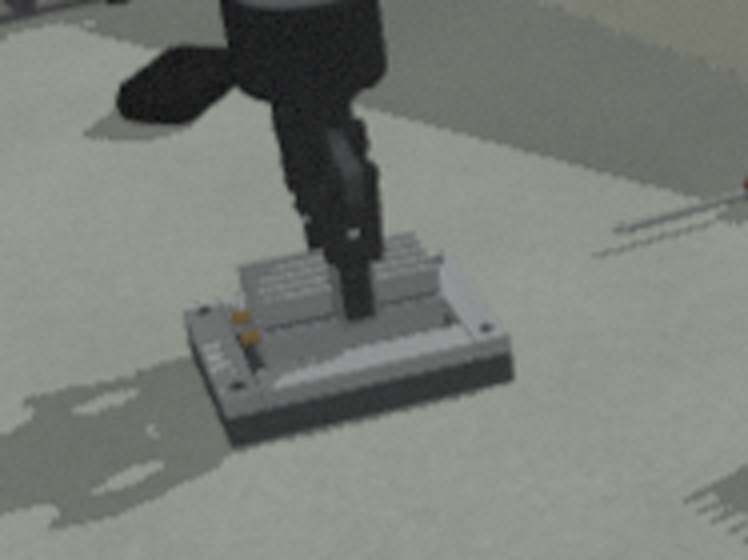

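Contact came at TCP z = 55.0 mm against an expected 54.6 mm. In the crop the module is inside the pocket walls, so it is on the floor. I'll release it, retreat and check.

Run:
```python
from help import *
from station import ctrl,jaws,monitor,capture
jaws.command_gripper(.072)
e=monitor.observe()["eef_pos"]; ctrl.movel([e[0],e[1],.16],feed=.12)
ctrl.move_pose([.19,.647,.25],down(161)); ctrl.pause(.2)
c=capture("top");X=cloud(c)
print("mod",rect(X,.055,.075,100,240,205,345));print("rim",rect(X,.025,.036,105,230,210,340))
print("long",rect(X,.036,.052,305,362,140,245),"sq",rect(X,.036,.052,450,520,240,306))
s=monitor.observe();print(s["time"],s["wrist_force"].round(2))
cv2.imwrite("pics/top4.png",cv2.resize(c["pixels"][200:345,90:250],None,fx=4,fy=4,interpolation=cv2.INTER_CUBIC))
```

```text
mod {'c': (498.0, 251.3), 'size': (96.2, 49.6), 'ang': -18.9, 'z': array([55.9, 60.8, 63.2]), 'n': 1261}
rim {'c': (496.7, 250.8), 'size': (152.2, 109.1), 'ang': -18.6, 'z': array([27.2, 29.5, 31.7]), 'n': 3499}
long {'c': (660.8, -3.6), 'size': (151.0, 48.1), 'ang': -0.5, 'z': array([40.5, 43.3, 45.4]), 'n': 1030} sq {'c': (551.2, -259.0), 'size': (76.2, 73.6), 'ang': 12.8, 'z': array([36.9, 42.4, 44.9]), 'n': 1563}
12.425 [-1.26 -0.08 -0.66]
```

View pics/top4.png

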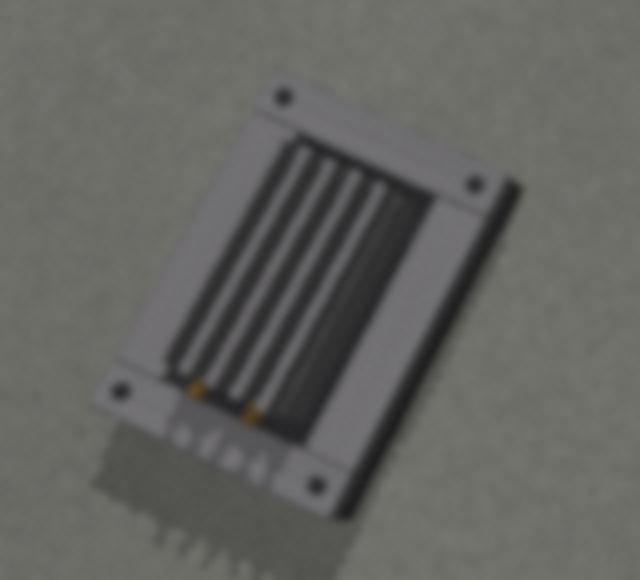

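The module is seated in the pocket, centred within about 1.5 mm, square within 0.3° and with its top at 61–62 mm (18 + 44). The long and square modules read the same positions as before.

```bash
python3 -c "
from station import workorder
print(workorder.hand_in())"
```

```text
the job is handed in; nothing more can be done
None
```

The medium module is seated fins up, square and flat in the nest pocket, the gripper has let go and moved clear, the long and square modules have not moved, and the job was handed in at about 12.4 s.

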